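# Unlock and open the vegetable keeper

### The arm

A 7-joint arm with a two-finger parallel gripper is mounted at the origin on a cart in front of the work surface, level with it; the furniture and walls round the work are solid. World frame = base frame: x ahead of the robot, y to its left, z up, the work surface at z = 0. Lengths are in m, angles in rad, forces in N, time in s.
With the tool pointing down it reaches from about 0.425 to 0.925 m from the base axis. Payload 6.8 kg.
Tool frame: the origin (TCP) lies at the very end of the fingers, on their centre line; the grasp point (between the pads) lies 19 mm behind it; z points along the fingers, y is the line along which they close (so a half turn about z gives the same grasp; the last joint's range is limited). The gripper opens to 85 mm and grips with 20 to 120 N. Pads are 22 mm wide; open, the fingers measure 114 mm over their backs; the gripper's body (76 mm by 85 mm) begins 54 mm behind the grasp point. The pads swing forward as they close: fully open they stand 13 mm farther back than shut.
Start: joints at [1.153, 0.477, 0.022, 1.555, -0.011, 1.109, -0.083], TCP at [0.206, -0.643, 0.231] pointing down, gripper open.
Joint ranges: [-2.96, 2.96], [-0.34, 2.1], [-1.41, 1.46], [0.24, 2.44], [-1.37, 4.51], [0.17, 1.92], [-2.96, 2.96]. Speed limits (rad/s): [2.39, 2.39, 3.14, 3.14, 3.14, 3.14, 3.14].

### API

Orientations are given as a unit quaternion [w, x, y, z].
In Python, from station import bot, viewer, get_obs gives the robot as it stands (bot), with the cameras (viewer) and the readings as plain functions.
- The arm moves only by the tool hand_motion, called as name(argument=value, ...) on one line, values as JSON. Schema: {"type":"object","properties":{"plan":{"type":"array","items":{"type":"object","properties":{"pos":{"type":"array","items":{"type":"number"},"minItems":3,"maxItems":3},"spin":{"type":"number"},"aperture":{"type":"number"}},"additionalProperties":false,"required":["aperture"]},"minItems":1,"maxItems":20},"grip_force":{"type":"number"},"only":{"type":"string"},"quiet":{"type":"boolean"},"lines":{"type":"string"}},"required":["plan"],"additionalProperties":false}. plan is a list of rows, 1 to 20 of them, each an object with the fields pos (a list: dx, dy, dz in shares of the most that a row can go, 1 being 50 mm), spin (a turn about the tool's z in parts of the range, where 1.0 means 4 rad), aperture (the opening from 0.0 (shut) to 1.0 (fully open)); a field left out counts as zero (the opening has to be given); each row shifts and turns the commanded pose from where the row before left it, along the tool's axes as they then stand; what a row does not reach is not made up. A row lasts 1/10 s, in which the tool goes at most 0.05 m and 0.15 rad, less where a joint would pass 70% of its speed; a pose out of reach is approached as far as the arm can. The fingers move at their own pace and stop on an object; grip_force is the grip in N (left out, the last holds). Time passes only in rows, so rows that do not move let the fingers close. The tool returns the time, the measured TCP pose, the force, the opening and the grip force at its end. only (a regular expression) keeps the lines of the reply that match it, lines (a string "A,B") keeps lines A to B, and quiet returns only ok. Shift and turn numbers lie between -1 and 1, and a call with a number outside is refused. Input that does not fit is refused with a message, and nothing moves.
- get_obs(): the state, without advancing time (a new reading comes with each control period).
- viewer.read_camera(name): name is "scene" or "top"; returns the picture (384x512x3 uint8, blue, green, red); there is no depth.
- viewer.camera_info(name): a dict with "vertical_fov" (degrees; the focal length in pixels is half the picture's height over the tangent of half this angle, whatever the lens; pixels are square), "cx", "cy" (the principal point, pixels), "view" (4x4, takes a point from world to camera coordinates). Camera axes: x right, y up, looking along -z (the intrinsics and any distortion apply to the point x, -y, -z); pixel columns grow to the right and rows downward; lengths in m; the calibration is good to about 2 mm. A picture is of the moment at which its call begins. camera_info takes no time and is no camera call.
- bot.hand_in(): hands the job in; it is judged then, once.
The state is a dict: "t": time; "q": joint angles; "joint_vel": joint speeds; "joint_torque": joint torques, N m; "eef_pos": TCP position; "tool_rot": TCP orientation; "contact_force": force on the tool from outside, world axes, zero at the start; "torque": the same for the moment, N m; "gripper_width": opening from 0.0 (shut) to 1.0 (fully open); "grasp_force": force on a finger pad.
Only numpy, scipy, OpenCV 4.12 (cv2) and the standard library are available. Lean on these libraries where they do the work, as an engineer would, in place of code of your own. Each camera call takes 0.05 s, during which the arm holds its last target. There are 200 camera calls.

### The job

Open the green vegetable keeper: draw the lock with the red knob fully back towards the keeper's front edge so that its tongue leaves the lid, then slide the wooden lid all the way open over the closed half. Leave the lock drawn back and the lid open, do not force the lid while it is locked, and leave the things standing round the keeper where they are.

Things in the scene. Friction and masses are not known exactly. Their poses are not given: they have to be found in the camera images.
- keeper: Green box fixed on the worktop, 190 mm deep (its x) by 280 long (its y), deck 90 mm high. Origin: centre of its underside. Its x points away from the robot, its y to the robot's left, turned by its yaw (up to 0.35 rad). Its -y half is open under the lid; the +y half is a closed deck the lid slides over. The strip along the front (-x) carries the lock. Guide rails stand 14 mm above the deck.
- lock (a joint): Lock slide, m. 0 = tongue fully in between the lid's two steel lugs (may start up to 4 mm out), 0.026 = fully drawn back. Grows along the keeper's -x (towards its front edge). From about 0.016 on the lid is free; before that the lid has 2 mm play. Stays where it is left; about 2 N of friction.
- lock_grip (a point): Point to grip on the red knob, 138 mm above the worktop; moves with the lock; axes as the keeper's. The knob is an upright block 20 x 20 mm (sides along the keeper's x and y), from 109 to 145 mm height, on a dark steel slide between two steel guides 110 mm high. At lock 0 the point is at x = -58, y = -67 mm in the keeper's frame.
- lid (a joint): Lid slide, m. 0 = closed, 0.125 = fully open at its stop. Moves along the keeper's +y. Stays where it is left; about 2.5 N of friction.
- lid_grip (a point): Point to grip on the lid's dark wooden rib, 130 mm above the worktop; moves with the lid; axes as the keeper's. Rib: 60 mm long (keeper's x), 16 thick (y), from 100 to 140 mm height. Lid: 123 x 140 x 8 mm board; two steel lugs on its front edge, up to 120 mm height, hold the tongue. At lid 0 the point is at x = 38.5, y = -67 mm in the keeper's frame.
- pepper_mill: Dark wooden pepper mill, 58 mm wide, 170 mm tall; a loose bystander to leave alone. Origin: centre of its underside.
- salt_shaker: Grey salt shaker, 44 mm wide, 90 mm tall; a loose bystander to leave alone. Origin: centre of its underside.
- paprika: Spice jar with yellow cap, 45 mm wide, 100 mm tall; a loose bystander to leave alone. Origin: centre of its underside.
- cumin: Spice jar with white cap, 47 mm wide, 98 mm tall; a loose bystander to leave alone. Origin: centre of its underside.
- mug_blue: White mug with a blue band, 85 mm wide, 91 mm tall; a loose bystander to leave alone. Origin: centre of its underside.
- tin_tomato: Food tin, 75 mm wide, 110 mm tall; a loose bystander to leave alone. Origin: centre of its underside.
- onion: Onion, 75 mm; a loose bystander to leave alone. Origin: centre of its underside.
- lemon: Yellow lemon, 78 mm long; a loose bystander to leave alone. Origin: centre of its underside.

How it is judged:
By the outcome, as a careful person would: the job done as asked, in the order asked, and still so for the second after the job is handed in, with the robot touching nothing.
It also fails if it takes over 38 s, if anything falls off the work surface, if the arm or the gripper's body presses on something with over 40 N, if the wrist force passes 120 N, or if a joint passes its speed limit or range.

## Working session

There is one attempt and no reset: what is moved stays moved. The work goes in short steps, Python scripts to look and compute and a tool call to move; the robot and the scene stay as the last step left them, time stands still between calls to the robot, and variables do not carry over. Pictures are saved under pics/ and viewed, at most 10 in all, crops included, and the job is handed in when it is done.

```bash
ls; mkdir -p pics; python3 - <<'E'
from station import bot, viewer, get_obs
import cv2
for n in("scene","top"):
    i=viewer.camera_info(n);print(n,{k:(v if k!="view" else [[round(float(x),4) for x in r] for r in v]) for k,v in i.items()})
    cv2.imwrite(f"pics/{n}0.png",viewer.read_camera(n))
o=get_obs();print(o["t"],o["eef_pos"],o["tool_rot"])
E
```

```text
pics
station.py
scene {'vertical_fov': 48.614180726813096, 'cx': 255.78458138642148, 'cy': 198.13318186293264, 'view': [[-0.6449, -0.7643, 0.0069, 0.3339], [0.5752, -0.4793, 0.6629, -0.4155], [-0.5033, 0.4314, 0.7487, -0.8711], [0.0, 0.0, 0.0, 1.0]]}
top {'vertical_fov': 56.30595083512134, 'cx': 253.81854017708523, 'cy': 195.37226755842366, 'view': [[0.0044, -0.9999, 0.0114, -0.0309], [0.9944, 0.0056, 0.1059, -0.5656], [-0.1059, 0.0108, 0.9943, -1.0825], [0.0, 0.0, 0.0, 1.0]]}
0.1 [ 0.20559002 -0.64237101  0.23041914] [-8.09719640e-04  9.88031051e-01  1.54252884e-01 -1.84694456e-04]
```

View pics/scene0.png

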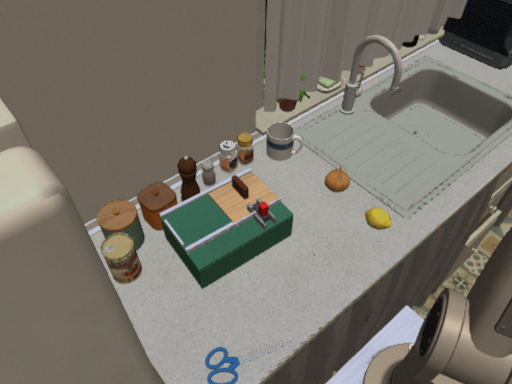

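View pics/top0.png

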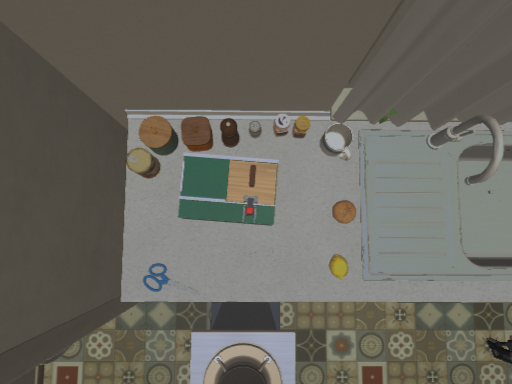

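The scene view shows the red knob at about (263,210) and the rib at (240,187). The top view shows the knob at (250,211), the rib at (252,176) and the jars behind the keeper. I'll take enlarged crops next.

```bash
python3 - <<'E'
import cv2,numpy as np
a=cv2.imread("pics/scene0.png")[150:290,150:310];b=cv2.imread("pics/top0.png")[140:240,170:290]
cv2.imwrite("pics/c1.png",cv2.resize(a,None,fx=4.2,fy=4.2,interpolation=cv2.INTER_CUBIC))
cv2.imwrite("pics/c2.png",cv2.resize(b,None,fx=6,fy=6,interpolation=cv2.INTER_CUBIC))
E
```

```text
(no output)
```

View pics/c1.png

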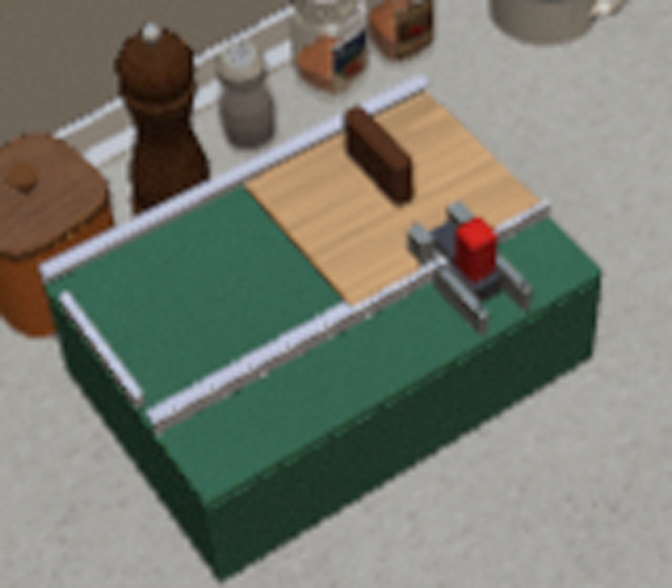

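View pics/c2.png

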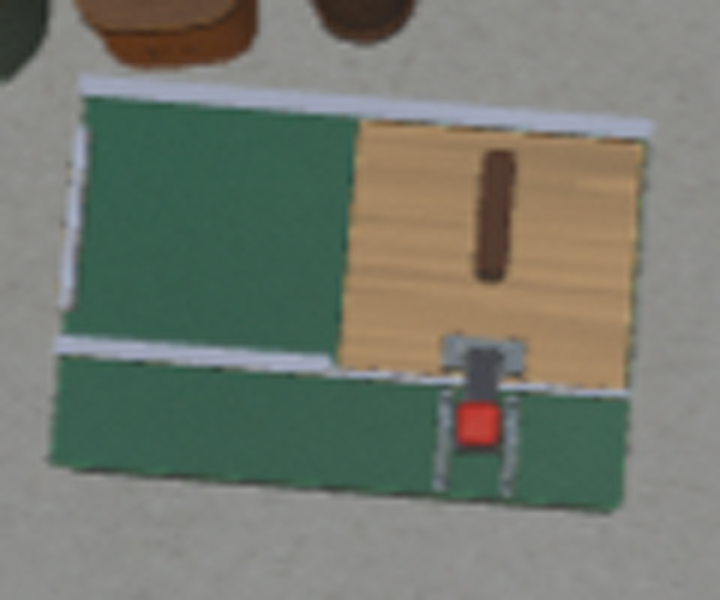

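Crop pixels: the knob top centre is at (476,233) in the scene crop and (478,424) in the top crop. The rib top is at (379,138) and (496,215). The front deck corners are at (213,503)/(50,465) and (600,270)/(620,512). The lid is closed and the tongue sits between the lugs. I'll triangulate these points.

```bash
cat > h.py <<'E'
import numpy as np
from scipy.optimize import least_squares
from station import bot, viewer, get_obs
def cam(n):
    i=viewer.camera_info(n);return np.array(i["view"]),192/np.tan(np.radians(i["vertical_fov"]/2)),i["cx"],i["cy"]
C={n:cam(n) for n in("scene","top")}
def proj(n,p):
    V,f,cx,cy=C[n];c=V[:3,:3]@p+V[:3,3];return np.array([cx+f*c[0]/-c[2],cy-f*c[1]/-c[2]])
def tri(s,t):
    r=least_squares(lambda p:np.r_[proj("scene",p)-s,proj("top",p)-t],[.55,-.05,.1]);return r.x,r.fun
def world(k,p):
    c,s=np.cos(k[2]),np.sin(k[2]);return np.array([k[0]+c*p[0]-s*p[1],k[1]+s*p[0]+c*p[1],p[2]])
S=lambda u,v:np.array([150+(u+.5)/4.2-.5,150+(v+.5)/4.2-.5])
T=lambda u,v:np.array([170+(u+.5)/6-.5,140+(v+.5)/6-.5])
E
python3 - <<'E'
from h import *
P={"knob":(S(476,233),T(478,424)),"rib":(S(379,138),T(496,215)),"FL":(S(213,503),T(50,465)),"FR":(S(600,270),T(620,512))}
for k,(s,t) in P.items():
    x,r=tri(s,t);print(k,x.round(4),r.round(2))
M={"knob":[-.058,-.067,.145],"rib":[.0385,-.067,.14],"FL":[-.095,.14,.09],"FR":[-.095,-.14,.09]}
def f(k,full=False):
    o=[]
    for n,(s,t) in P.items():
        p=np.array(M[n]); 
        if n=="knob":p=p-[k[3],0,0]
        w=world(k,p);o+=[proj("scene",w)-s,proj("top",w)-t]
    return np.concatenate(o)
r=least_squares(f,[.55,-.05,0,0]);k=r.x;print(k.round(4),r.fun.round(1))
for n in("knob","rib"):print(n,world(k,np.array(M[n])-[k[3]*(n=="knob"),0,0]).round(4))
o=get_obs()
from scipy.spatial.transform import Rotation as R
w=o["tool_rot"];print(R.from_quat([w[1],w[2],w[3],w[0]]).as_matrix().round(3),o["q"])
for n,s,t in[("mill",(153,35),(365,-70))]:print(tri(S(*s),T(*t)))
E
```

```text
knob [ 0.5113 -0.015   0.1472] [-0.28 -0.03  0.22  0.23]
rib [ 0.6097 -0.0226  0.1416] [-0.2  -0.03  0.16  0.16]
FL [0.4923 0.19   0.093 ] [-0.88 -0.13  0.82  0.78]
FR [ 0.4732 -0.0828  0.0963] [ 0.04  0.   -0.03 -0.03]
[ 0.5782  0.0462 -0.0678  0.0037] [-0.   0.1  0.8  0.  -0.6 -0.2  0.4 -0.6 -1.7  1.   0.2  0.6  0.9  0.6
  1.3 -0.2]
knob [ 0.512  -0.0164  0.145 ]
rib [ 0.612  -0.0232  0.14  ]
[[ 0.952  0.305 -0.001]
 [ 0.305 -0.952  0.002]
 [-0.    -0.002 -1.   ]] [ 1.15292454  0.47773333  0.02235918  1.5563371  -0.01151534  1.10931154
 -0.08312786]
(array([0.74151726, 0.04278177, 0.16982799]), array([ 1.71100955,  0.31162202, -1.3680621 , -1.25717425]))
```

Triangulated heights agree with the text: knob 0.147 (0.145 given), rib 0.142 (0.140) and deck 0.093–0.096 (0.090). The knob is at about (0.5115,-0.0157), the rib at (0.611,-0.023), and the yaw is about -0.07. Next I turn the tool to line up with the keeper and move above the knob.

Careful with the scale: shifts go in shares of 50 mm and turns go in shares of 4 rad. That gives: -0.042 m is -0.84, -0.034 m is -0.68, 0.127 rad is 0.0318.

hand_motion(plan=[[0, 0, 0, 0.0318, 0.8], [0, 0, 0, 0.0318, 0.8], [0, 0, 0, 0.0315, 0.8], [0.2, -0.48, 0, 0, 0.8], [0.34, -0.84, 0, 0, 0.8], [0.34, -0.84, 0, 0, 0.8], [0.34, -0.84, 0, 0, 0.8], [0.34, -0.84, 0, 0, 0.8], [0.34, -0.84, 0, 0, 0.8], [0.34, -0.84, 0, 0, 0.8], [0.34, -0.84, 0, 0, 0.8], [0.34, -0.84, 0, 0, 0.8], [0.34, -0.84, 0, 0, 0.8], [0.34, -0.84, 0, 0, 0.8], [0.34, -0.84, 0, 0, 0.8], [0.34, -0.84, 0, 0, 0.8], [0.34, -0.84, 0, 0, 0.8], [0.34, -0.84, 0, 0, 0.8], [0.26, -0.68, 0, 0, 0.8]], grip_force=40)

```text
refused: plan[0]: [0, 0, 0, 0.0318, 0.8] is not of type 'object' (schema: type "object"). Nothing was moved.
```

Nothing moved. I misread the format; it is a list of objects, one for each row. Resending.

hand_motion(plan=[{"spin": 0.0318, "aperture": 0.8}, {"spin": 0.0318, "aperture": 0.8}, {"spin": 0.0315, "aperture": 0.8}, {"pos": [0.2, -0.48, 0], "aperture": 0.8}, {"pos": [0.34, -0.84, 0], "aperture": 0.8}, {"pos": [0.34, -0.84, 0], "aperture": 0.8}, {"pos": [0.34, -0.84, 0], "aperture": 0.8}, {"pos": [0.34, -0.84, 0], "aperture": 0.8}, {"pos": [0.34, -0.84, 0], "aperture": 0.8}, {"pos": [0.34, -0.84, 0], "aperture": 0.8}, {"pos": [0.34, -0.84, 0], "aperture": 0.8}, {"pos": [0.34, -0.84, 0], "aperture": 0.8}, {"pos": [0.34, -0.84, 0], "aperture": 0.8}, {"pos": [0.34, -0.84, 0], "aperture": 0.8}, {"pos": [0.34, -0.84, 0], "aperture": 0.8}, {"pos": [0.34, -0.84, 0], "aperture": 0.8}, {"pos": [0.34, -0.84, 0], "aperture": 0.8}, {"pos": [0.34, -0.84, 0], "aperture": 0.8}, {"pos": [0.26, -0.68, 0], "aperture": 0.8}], grip_force=40)

```text
t: 2.0
eef_pos: [0.5121, -0.0141, 0.2312]
tool_rot: [-0.0, 0.999, -0.034, 0.0]
contact_force: [0.6, 0.4, 0.0]
gripper_width: 0.8
grasp_force: 0.0
```

Scaled: 0.03 m is 0.6, 0.02 m is 0.4.

hand_motion(plan=[{"pos": [0, 0.03, 0.4], "aperture": 0.8}, {"pos": [0, 0, 0.6], "aperture": 0.8}, {"pos": [0, 0, 0.6], "aperture": 0.6}, {"pos": [0, 0, 0.4], "aperture": 0.6}, {"pos": [0, 0, 0.2], "aperture": 0.6}, {"aperture": 0.6}], grip_force=40)

```text
t: 2.6
eef_pos: [0.5104, -0.0183, 0.1201]
tool_rot: [0.0, 0.999, -0.035, -0.001]
contact_force: [0.2, -0.2, 0.2]
gripper_width: 0.6
grasp_force: 0.0
```

```bash
python3 - <<'E'
from station import bot, viewer, get_obs
import cv2
a=viewer.read_camera("scene")[150:290,150:310];b=viewer.read_camera("top")[140:240,170:290]
r=lambda i:cv2.resize(i,(395,400 if i is a else 330))
import numpy as np
A=r(a);B=cv2.resize(b,(395,400));cv2.imwrite("pics/d1.png",np.hstack([A,B]))
E
```

```text
(no output)
```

View pics/d1.png

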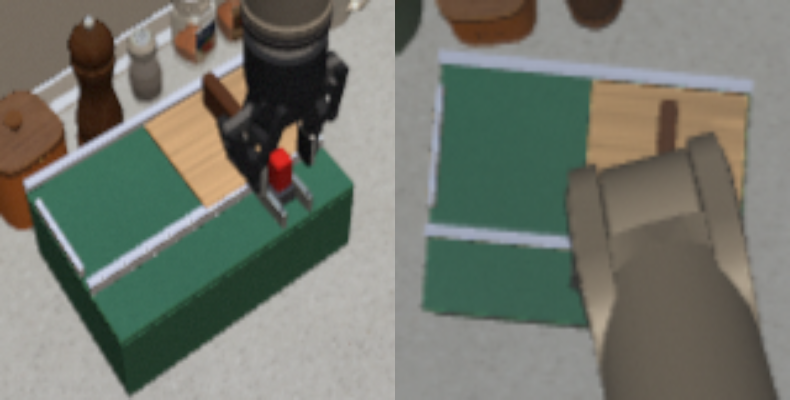

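The red knob (about (280,165) in the left half) stands between the open fingers. I close on it, then draw it back 26 mm.

Scaled: -0.002 m is -0.04.

hand_motion(plan=[{"pos": [0, -0.04, 0], "aperture": 0.4}, {"aperture": 0.2}, {"aperture": 0.0}, {"aperture": 0.0}, {"aperture": 0.0}, {"aperture": 0.0}], grip_force=40)

```text
t: 3.3
eef_pos: [0.5124, -0.0175, 0.1227]
tool_rot: [0.001, 0.999, -0.036, 0.001]
contact_force: [-0.7, -2.7, 5.1]
gripper_width: 0.225
grasp_force: 40.9
```

Scaled: -0.005 m is -0.1, -0.004 m is -0.08.

hand_motion(plan=[{"pos": [-0.08, 0, 0], "aperture": 0}, {"pos": [-0.1, 0, 0], "aperture": 0}, {"pos": [-0.1, 0, 0], "aperture": 0}, {"pos": [-0.08, 0, 0], "aperture": 0}, {"pos": [-0.06, 0, 0], "aperture": 0}, {"pos": [-0.04, 0, 0], "aperture": 0}, {"aperture": 0}, {"aperture": 0}])

```text
t: 4.1
eef_pos: [0.4901, -0.0158, 0.1226]
tool_rot: [0.001, 0.999, -0.036, 0.002]
contact_force: [2.5, -4.8, 5.8]
gripper_width: 0.228
grasp_force: 40.8
```

Scaled: -0.002 m is -0.04, -0.001 m is -0.02.

hand_motion(plan=[{"pos": [-0.04, 0, 0], "aperture": 0}, {"pos": [-0.04, 0, 0], "aperture": 0}, {"pos": [-0.02, 0, 0], "aperture": 0}, {"aperture": 0}, {"aperture": 0}])

```text
t: 4.6
eef_pos: [0.4896, -0.0158, 0.1228]
tool_rot: [-0.0, 0.999, -0.036, 0.006]
contact_force: [17.4, -7.2, -11.6]
gripper_width: 0.225
grasp_force: 39.8
```

The force rises to 17 N with 22.8 mm travelled plus about 3.7 mm at the start, so the lock is at its stop. I release, lift and look.

Scaled: 0.045 m is 0.9, 0.003 m is 0.06.

hand_motion(plan=[{"pos": [0.06, 0, 0], "aperture": 0}, {"aperture": 0.4}, {"aperture": 0.6}, {"aperture": 0.6}, {"pos": [0, 0, -0.4], "aperture": 0.6}, {"pos": [0, 0, -0.8], "aperture": 0.6}, {"pos": [0, 0, -0.6], "aperture": 0.6}, {"pos": [0.8, 0, 0], "aperture": 0.6}, {"pos": [0.9, 0, 0], "aperture": 0.6}, {"pos": [0.7, 0, 0], "aperture": 0.6}, {"aperture": 0.6}])

```text
t: 5.7
eef_pos: [0.6095, -0.0228, 0.2108]
tool_rot: [-0.001, 0.999, -0.035, 0.001]
contact_force: [-1.6, 0.0, 0.3]
gripper_width: 0.595
grasp_force: 0.0
```

```bash
python3 - <<'E'
from station import bot, viewer, get_obs
import cv2
a=viewer.read_camera("scene")
cv2.imwrite("pics/e1.png",cv2.resize(a[150:290,150:310],None,fx=4.2,fy=4.2,interpolation=cv2.INTER_CUBIC))
E
```

```text
(no output)
```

View pics/e1.png

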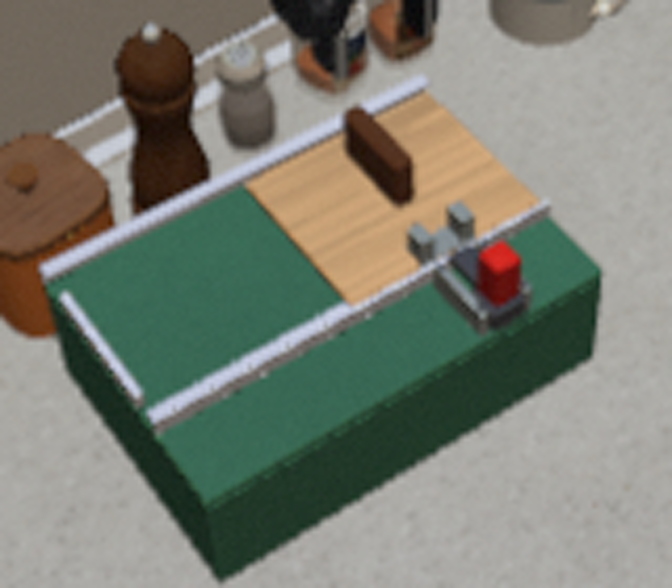

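The knob (crop (500,268)) is drawn back to the guides' end, and the tongue has left the lugs at (420,240) and (460,220). Next I descend onto the rib and grip it.

Scaled: 0.03 m is 0.6, 0.02 m is 0.4.

hand_motion(plan=[{"pos": [0, 0, 0.6], "aperture": 0.6}, {"pos": [0, 0, 0.6], "aperture": 0.6}, {"pos": [0, 0, 0.4], "aperture": 0.6}, {"pos": [0, 0, 0.26], "aperture": 0.6}, {"pos": [0, 0, 0.08], "aperture": 0.6}, {"aperture": 0.4}, {"aperture": 0.2}, {"aperture": 0}, {"aperture": 0}, {"aperture": 0}, {"aperture": 0}], grip_force=40)

```text
t: 6.85
eef_pos: [0.607, -0.023, 0.1157]
tool_rot: [0.0, 0.999, -0.035, 0.001]
contact_force: [-2.2, -0.7, 5.9]
gripper_width: 0.177
grasp_force: 43.1
```

Scaled: -0.012 m is -0.24, -0.01 m is -0.2.

hand_motion(plan=[{"pos": [0, -0.1, 0], "aperture": 0}, {"pos": [0, -0.16, 0], "aperture": 0}, {"pos": [0, -0.2, 0], "aperture": 0}, {"pos": [0, -0.24, 0], "aperture": 0}, {"pos": [0, -0.24, 0], "aperture": 0}, {"pos": [0, -0.24, 0], "aperture": 0}, {"pos": [0, -0.24, 0], "aperture": 0}, {"pos": [0, -0.24, 0], "aperture": 0}, {"pos": [0, -0.24, 0], "aperture": 0}, {"pos": [0, -0.2, 0], "aperture": 0}, {"pos": [0, -0.16, 0], "aperture": 0}, {"pos": [0, -0.1, 0], "aperture": 0}, {"aperture": 0}, {"aperture": 0}])

```text
t: 8.25
eef_pos: [0.6157, 0.0957, 0.1157]
tool_rot: [-0.001, 0.999, -0.035, 0.001]
contact_force: [0.7, 1.4, 5.3]
gripper_width: 0.178
grasp_force: 43.1
```

Moved 118.7 mm with little force; now the last bit to the stop.

Scaled: -0.002 m is -0.04, -0.001 m is -0.02.

hand_motion(plan=[{"pos": [0, -0.04, 0], "aperture": 0}, {"pos": [0, -0.04, 0], "aperture": 0}, {"pos": [0, -0.04, 0], "aperture": 0}, {"pos": [0, -0.04, 0], "aperture": 0}, {"pos": [0, -0.02, 0], "aperture": 0}, {"aperture": 0}, {"aperture": 0}])

```text
t: 8.95
eef_pos: [0.616, 0.1, 0.1157]
tool_rot: [0.002, 0.999, -0.036, 0.001]
contact_force: [-2.0, -7.9, 9.7]
gripper_width: 0.178
grasp_force: 43.7
```

Scaled: -0.002 m is -0.04.

hand_motion(plan=[{"pos": [0, -0.04, 0], "aperture": 0}, {"pos": [0, -0.04, 0], "aperture": 0}, {"aperture": 0}, {"aperture": 0}])

```text
t: 9.35
eef_pos: [0.616, 0.1002, 0.1156]
tool_rot: [0.004, 0.999, -0.038, 0.0]
contact_force: [-4.0, -15.6, 12.7]
gripper_width: 0.18
grasp_force: 44.3
```

At the stop (15.6 N, no more motion). Unload, release, lift, back off and check.

Scaled: -0.04 m is -0.8, -0.02 m is -0.4.

hand_motion(plan=[{"pos": [0, 0.08, 0], "aperture": 0}, {"aperture": 0.3}, {"aperture": 0.5}, {"aperture": 0.5}, {"pos": [0, 0, -0.4], "aperture": 0.5}, {"pos": [0, 0, -0.8], "aperture": 0.5}, {"pos": [0, 0, -0.8], "aperture": 0.5}, {"pos": [-0.4, 0.8, -0.4], "aperture": 0.5}, {"pos": [-0.4, 0.8, 0], "aperture": 0.5}, {"pos": [-0.4, 0.8, 0], "aperture": 0.5}, {"pos": [-0.4, 0.8, 0], "aperture": 0.5}, {"pos": [0, 0.8, 0], "aperture": 0.5}, {"pos": [0, 0.8, 0], "aperture": 0.5}, {"pos": [0, 0.8, 0], "aperture": 0.5}, {"pos": [0, 0.8, 0], "aperture": 0.5}, {"aperture": 0.5}, {"aperture": 0.5}])

```text
t: 11.05
eef_pos: [0.5128, -0.2103, 0.234]
tool_rot: [-0.0, 0.999, -0.036, -0.0]
contact_force: [-0.3, -0.3, 0.8]
gripper_width: 0.497
grasp_force: 0.0
```

```bash
python3 - <<'E'
from station import bot, viewer, get_obs
import cv2,numpy as np
a=viewer.read_camera("scene");b=viewer.read_camera("top")
cv2.imwrite("pics/f1.png",np.hstack([cv2.resize(a[100:300,90:350],(400,308)),cv2.resize(b[100:250,120:320],(400,308))]))
E
```

```text
(no output)
```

View pics/f1.png

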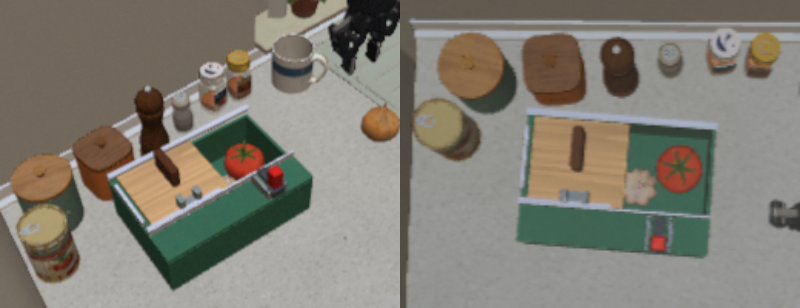

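The lid is fully open against the end stop, with the rib at (577,148) in the right half. The lock is drawn back, with the knob at (657,242), and the things round the keeper have not moved.

```bash
python3 -c "
from station import bot, viewer, get_obs
print(bot.hand_in())"
```

```text
the job is handed in; nothing more can be done
None
```

The lock is drawn fully back, the lid is open to its stop, the things round the keeper stand where they were, and the job was handed in at about 11 s.

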